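Clamp the circuit board with the slipping thumbscrew

TASK

Two board holders stand on the repair bench, one with a green circuit board in it and one empty. Tighten the winged thumbscrew of the holder with the board: turn it clockwise (seen from above) in one grip until the clamp foot is tight on the board and the knob slips on its screw by one or two clicks (10 degrees each), then stop and let go. Do not click on beyond that, and leave the empty holder's thumbscrew as it is.

Things in the scene. Friction and masses are not known exactly. Their poses are not given: they have to be found in the camera images.
- clamp_grip (a point): Grip point on the turning axis of the winged knob on the holder with the green board: upright black bar 40 mm long (x), 12 thick (y), 32 tall, on a steel collar 54 mm across. Point: 10 mm below the wing's top, 26 above the collar's top, 113 above the table. z up; white line on top points to -x. Turns with the knob. Holder: fixed plate 200 x 140 mm; grey arm under the collar tops out at 77 mm.
- clamp_screw (a joint): Turn of the screw (steel collar with a black tick at its rim) under that knob, rad, growing clockwise seen from above. 1.2 is the stop: rubber foot tight on the board. It starts between 0.2 and 1.0 and turns easily (0.04 N m).
- clamp_knob (a joint): Slip of the knob on its screw, rad, growing clockwise; 0 at the start (white line points at the collar's tick) and while the screw turns with it. With the screw at its stop the knob slips on against an even drag of 0.15 N m and stays where left; 0.175 rad (10 degrees) counts as one click. Turned back, the knob takes the screw along and loosens it.
- spare_tip (a point): End of the wing of the same kind of thumbscrew on the other, empty holder (20 mm from its turning axis, 113 mm above the table). To be left alone.

How it is judged:
By the outcome, as a careful person would: the job done as asked, in the order asked, and still so for the second after the job is handed in, with the robot touching nothing.
It also fails if it takes over 32 s, if anything falls off the work surface, if the arm or the gripper's body presses on something with over 40 N, if the wrist force passes 120 N, or if a joint passes its speed limit or range.

ROBOT

A 7-joint arm with a two-finger parallel gripper is mounted at the origin on the work surface. World frame = base frame: x ahead of the robot, y to its left, z up, the work surface at z = 0. Lengths are in m, angles in degrees, forces in N, time in s.
With the tool pointing down it reaches from about 0.425 to 0.875 m from the base axis. Payload 4.7 kg.
Tool frame: the origin (TCP) lies at the very end of the fingers, on their centre line; the grasp point (between the pads) lies 19 mm behind it; z points along the fingers, y is the direction in which the jaws open and shut (so a half turn about z gives the same grasp; the last joint's range is limited). The gripper opens to 87 mm and grips with 3 to 60 N. Pads are 19 mm wide; open, the fingers measure 117 mm over their backs; the gripper's body (75 mm by 190 mm) begins 51 mm behind the grasp point.
Start: joints at [71.969, 18.392, -4.016, 83.108, 1.295, 78.541, -3.26], TCP at [0.21, -0.615, 0.223] pointing down, gripper open.
Joint ranges: [-163.93, 163.93], [-17.29, 119.83], [-79.2, 71.16], [3.27, 140.29], [-89.18, 269.18], [5.43, 117.66], [-154.24, 154.24]. Speed limits (degrees/s): [147.25, 147.25, 180, 180, 180, 180, 180].

INTERFACE

Orientations are given as [roll, pitch, yaw] about the fixed x, y, z axes, in that order (R = Rz(yaw) Ry(pitch) Rx(roll)).
In Python, from cell import monitor, imaging, ticket, spot_in, pinpoint gives the robot as it stands.
- The arm moves only by the tool servo_tool, never from a script. Its argument "targets" is a list of rows, each a list of 5 numbers: the opening in per cent of the stroke, from 0 (shut) to 100 (fully open), then the shift along the tool's x, y, z in m, then the turn about the tool's z in rad. In form: [[grip, dx, dy, dz, turn], ...]. A call has 1 to 5 rows; each row is the pose to reach, as a shift and turn from the pose commanded when the call began, along the tool's axes at that moment; what a row does not reach only later rows make up. A row lasts 1/8 s, in which the tool goes at most 62.5 mm and 10.7 degrees, less where a joint would pass 70% of its speed; a pose out of reach is approached as far as the arm can. A call with a gripper value outside its range is refused whole. The fingers move at their own pace and stop on an object; "grip_force" is the grip in N (left out, the last holds). Time passes only in rows, so rows that repeat a pose let the fingers close. It gives the time, the measured TCP pose, the force and the opening at its end, in the units of the state.
- monitor.get_obs(): the state, without advancing time (a new reading comes with each control period).
- imaging.read_camera(name): name is "side" or "top"; returns a dict with "frame" (420x560x3 uint8, blue, green, red), "depth" (420x560 float32, m along the optical axis (not along the pixel's ray), 0 where there is no reading), "K" (3x3 intrinsics, pixels), "world_from_camera" (4x4, takes a point from camera to world coordinates). Camera axes: x right, y down, z forward; pixel columns grow to the right and rows downward; lengths in m; the calibration is good to about 2 mm. A picture is of the moment at which its call begins.
- ticket.sign_off(): hands the job in, once; it reports no verdict.
Trained networks look in the newest picture that a camera, given by its name, has taken for a name from the list of things; names that differ only in an ending like _2 or _b are one class to them, and where a whole thing is asked for, a point or a joint stands for the part that bears it (a point fixed in the world has none). Each returns a list of dicts, best first, with "confidence" (0 to 1); they miss things now and then, are a little off and sometimes report something else, mostly with a low value. They report only what shows in the picture. A call takes as long as a camera call.
- spot_in(camera, label): "at" ([column, row] in pixels, amid what is visible of it).
- pinpoint(camera, label): "at" ([column, row] in pixels: a listed point, or the origin of a listed thing).
The state is a dict: "time_s": time; "qpos": joint angles; "joint_velocities": joint speeds; "effort": joint torques, N m; "tool_pos": TCP position; "tool_rot": TCP orientation; "force": force on the tool from outside, world axes, zero at the start; "wrist_torque": the same for the moment, N m; "grip_width": finger opening in m.
Only numpy, scipy, OpenCV 4.12 (cv2) and the standard library are available. Lean on these libraries where they do the work, as an engineer would, in place of code of your own. Each camera call takes 0.05 s, during which the arm holds its last target.

## Working session

There is one attempt and no reset: what is moved stays moved. The work goes in short steps, Python scripts to look and compute and a tool call to move; the robot and the scene stay as the last step left them, time stands still between calls to the robot, and variables do not carry over. Pictures are saved under pics/ and viewed, and the job is handed in when it is done.

Besides the shell and the picture viewer there is one more tool, called after "Call:" as name([rows], argument=value, ...), one row to a line, values as JSON. servo_tool: Moves the arm, as the interface text tells. Its arguments: {"type":"object","properties":{"targets":{"type":"array","items":{"type":"array","items":{"type":"number"}}},"grip_force":{"type":"number"}},"required":["targets"]}

```bash
mkdir -p pics; ls; cat > h.py <<'E'
import numpy as np, cv2
from cell import monitor, imaging, ticket, spot_in, pinpoint
def world(c,u,v,d):
    K=c["K"]; p=np.array([(u-K[0,2])*d/K[0,0],(v-K[1,2])*d/K[1,1],d,1]); return (c["world_from_camera"]@p)[:3]
def ray_z(c,u,v,z):
    a=world(c,u,v,0.0); b=world(c,u,v,1.0); t=(z-a[2])/(b[2]-a[2]); return a+t*(b-a)
def proj(c,P):
    q=np.linalg.inv(c["world_from_camera"])@np.append(P,1); k=c["K"]@q[:3]; return k[:2]/k[2]
E
python3 - <<'E'
from h import *
o=monitor.get_obs(); print(o)
for n in("top","side"):
    c=imaging.read_camera(n); cv2.imwrite(f"pics/{n}0.png",c["frame"])
    np.savez(f"{n}0.npz",**c)
    for l in("clamp_grip","spare_tip"):
        for r in pinpoint(n,l): print(n,l,r, ray_z(c,*r["at"],0.113))
    for r in spot_in(n,"clamp_screw"): print(n,'screw',r)
E
```

```text
pics
{'time_s': 0.0, 'qpos': array([71.969774  , 18.44176325, -4.01693049, 83.17517109,  1.2950646 ,
       78.54248985, -3.25921915]), 'joint_velocities': array([-0.00815869,  0.12717672, -0.00563668,  0.1213173 , -0.00277654,
       -0.10075755, -0.11975868]), 'effort': array([-1.21813091e-04, -4.91287029e+01, -4.03951239e-01, -3.12532961e+01,
       -6.38588704e-02,  4.40629700e-02,  1.73648696e-04]), 'tool_pos': array([ 0.20966294, -0.61465563,  0.22142873]), 'tool_rot': array([-1.79885833e+02,  5.45509867e-03,  1.88421086e+01]), 'force': array([ 0.5619171 ,  0.68950692, -0.40111634]), 'wrist_torque': array([ 0.06878043, -0.02683125, -0.03232103]), 'grip_width': 0.08716908867212649}
top clamp_grip {'at': [401.3, 204.6], 'confidence': 0.44} [ 0.57543021 -0.26808019  0.113     ]
top spare_tip {'at': [131.9, 198.8], 'confidence': 0.46} [0.57603512 0.30617644 0.113     ]
top screw {'at': [394.3, 204.5], 'confidence': 0.69}
side clamp_grip {'at': [324.1, 155.7], 'confidence': 0.78} [ 0.56703218 -0.24064608  0.113     ]
side spare_tip {'at': [168.2, 327.8], 'confidence': 0.74} [0.56724064 0.30933027 0.113     ]
side screw {'at': [325.1, 162.5], 'confidence': 0.72}
```

```bash
python3 - <<'E'
from h import *
a=cv2.imread("pics/top0.png"); 
cr=lambda im,u,v,s=45:cv2.resize(im[v-s:v+s,u-s:u+s],(400,400),interpolation=cv2.INTER_CUBIC)
b=cv2.imread("pics/side0.png")
cv2.imwrite("pics/crop0.png",np.hstack([cr(a,395,205),cr(b,325,160)]))
for n in("top","side"):
    c=np.load(n+"0.npz"); print(c["world_from_camera"].round(3),c["K"][0,0])
E
```

```text
[[ 0.018 -0.985  0.169  0.374]
 [-1.    -0.02  -0.01   0.007]
 [ 0.013 -0.169 -0.986  1.163]
 [ 0.     0.     0.     1.   ]] 501.21141997608856
[[-0.883 -0.271  0.383  0.218]
 [-0.469  0.521 -0.713  0.613]
 [-0.007 -0.809 -0.587  0.644]
 [ 0.     0.     0.     1.   ]] 463.6124115577296
```

View pics/top0.png

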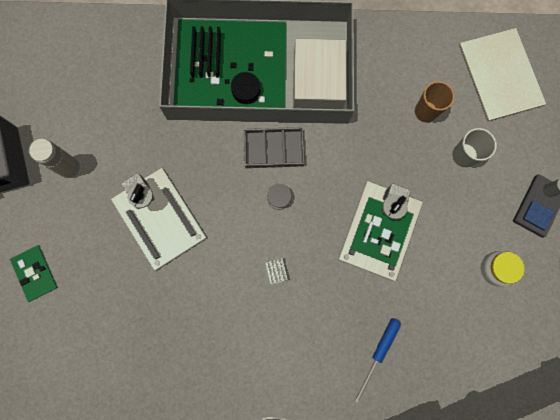

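View pics/side0.png

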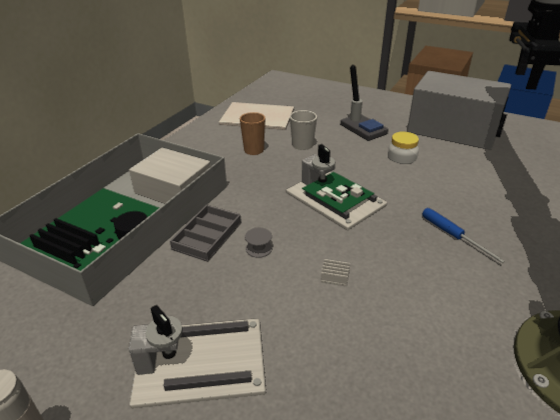

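```bash
sleep 1
```

```text
(no output)
```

View pics/crop0.png

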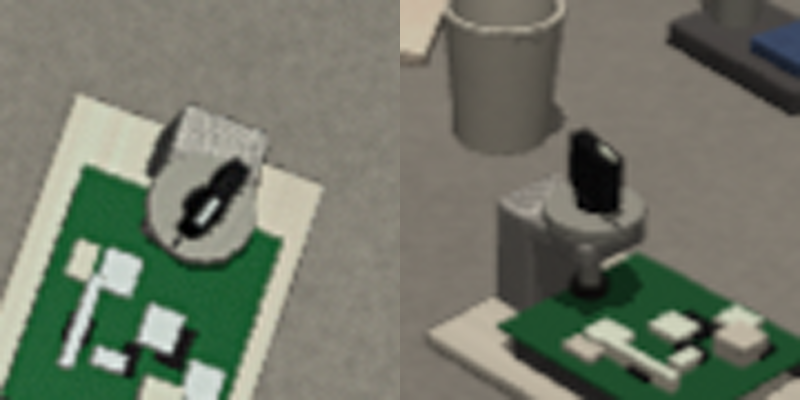

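The top view shows the board holder's knob at about (397, 204). Its white line and the collar tick point lower-left, with the tick near (390, 210). The empty holder's knob is at about (138, 191). In the side view, the board holder's knob is at about (323, 156). Next I'll fit the axis and wing direction from colour and depth.

```bash
python3 - <<'E'
from h import *
P=[]
for n,(u0,v0) in(("top",(397,204)),("side",(324,158))):
    c=np.load(n+"0.npz"); f=c["frame"].astype(int); d=c["depth"]
    pts=[];col=[]
    for v in range(v0-30,v0+30):
        for u in range(u0-30,u0+30):
            if d[v,u]>0:
                w=world(c,u,v,d[v,u])
                pts.append(w);col.append(f[v,u])
    pts=np.array(pts);col=np.array(col)
    near=np.hypot(pts[:,0]-.57,pts[:,1]+.26)<.06
    w=near&(pts[:,2]>.098)&(pts[:,2]<.14)
    q=pts[w]; print(n,'wing',len(q),q.mean(0),np.median(q[:,2]),q[:,2].max())
    t=q[q[:,2]>.117]
    if n=="side": t=t[t[:,2]>.119]
    m=t[:,:2].mean(0); U,S,V=np.linalg.svd(t[:,:2]-m); pr=(t[:,:2]-m)@V.T
    rect=cv2.minAreaRect(t[:,:2].astype(np.float32)*1000)
    print(n,'top',len(t),m,np.degrees(np.arctan2(V[0,1],V[0,0])),np.ptp(pr,axis=0),rect)
    wh=w&(col.min(1)>90); print('white',pts[wh].mean(0), wh.sum())
    k=near&(pts[:,2]>.080)&(pts[:,2]<.094); r=pts[k]
    print(n,'collar',len(r),r.mean(0),cv2.minEnclosingCircle(r[:,:2].astype(np.float32)*1000))
E
```

```text
top wing 132 [ 0.57492497 -0.25873569  0.12019148] 0.12276051561713741 0.12768880511074454
top top 107 [ 0.57620214 -0.2602908 ] 143.79837614714336 [0.03955962 0.012158  ] ((575.9342041015625, -260.54425048828125), (12.134730339050293, 39.60614776611328), 52.671913146972656)
white [ 0.57343651 -0.2574992   0.12256206] 18
top collar 370 [ 0.57717717 -0.25932046  0.08701991] ((585.0511474609375, -267.18865966796875), 37.326019287109375)
side wing 163 [ 0.57366308 -0.25320996  0.11438885] 0.11517492658242734 0.12682106937625626
side top 62 [ 0.57364861 -0.25505288] 146.1160142902067 [0.03948413 0.01339666] ((574.4383544921875, -255.85980224609375), (12.840028762817383, 39.00539016723633), 49.62517166137695)
white [ 0.56916002 -0.25479443  0.12465604] 7
side collar 222 [ 0.57373177 -0.24910971  0.08756305] ((584.8975830078125, -258.26702880859375), 37.911163330078125)
```

```bash
cat >> h.py <<'E'
from scipy.spatial.transform import Rotation as Ro
def go(P,yaw):
    o=monitor.get_obs(); R=Ro.from_euler('xyz',o["tool_rot"],degrees=True).as_matrix()
    s=R.T@(np.array(P)-o["tool_pos"]); dy=(yaw-o["tool_rot"][2]+180)%360-180
    print('t',o["time_s"],'q',o["qpos"].round(1),'pos',o["tool_pos"].round(4),'rot',o["tool_rot"].round(2),'w',o["grip_width"].round(4),'f',o["force"].round(2),'m',o["wrist_torque"].round(3)); print('shift',s.round(4),'turn',-np.radians(dy).round(4))
E
python3 -c "
from h import *
go([.5755,-.2585,.20],143.5)"
```

```text
Traceback (most recent call last):
  File "h.py", line 13, in go
    print('t',o["time_s"],'q',o["qpos"].round(1),'pos',o["tool_pos"].round(4),'rot',o["tool_rot"].round(2),'w',o["grip_width"].round(4),'f',o["force"].round(2),'m',o["wrist_torque"].round(3)); print('shift',s.round(4),'turn',-np.radians(dy).round(4))
                                                                                                               ^^^^^^^^^^^^^^^^^^^^^
AttributeError: 'float' object has no attribute 'round'
```

```bash
sed -i 's/o\["grip_width"\].round(4)/round(o["grip_width"],4)/' h.py
python3 -c "
from h import *
go([.5755,-.2585,.20],143.5)"
```

```text
t 0.4 q [72.  18.4 -4.  83.1  1.3 78.5 -3.3] pos [ 0.2098 -0.6151  0.2224] rot [-179.99    0.     18.84] w 0.0872 f [-0.81  0.26 -0.17] m [0.02  0.004 0.043]
shift [ 0.4612 -0.2195  0.0224] turn -2.1758
```

Call:
servo_tool([
  [100,0.04,-0.02,-0.03,-0.17],
  [100,0.09,-0.043,-0.03,-0.35],
  [100,0.14,-0.067,-0.03,-0.53],
  [100,0.19,-0.09,-0.03,-0.71],
  [100,0.24,-0.114,-0.03,-0.88],
])

```text
time_s: 1.02
tool_pos: [0.4013, -0.4286, 0.2528]
tool_rot: [180.0, 0.0, 69.6]
force: [0.4, -0.4, -0.0]
grip_width: 0.0871
```

```bash
python3 -c "
from h import *
go([.5755,-.2585,.20],143.5)"
```

```text
t 1.025 q [ 60.2  10.9 -18.4  89.4   3.5  80.2  21.2] pos [ 0.4013 -0.4286  0.2528] rot [1.7996e+02 4.0000e-02 6.9570e+01] w 0.0871 f [ 0.43 -0.36 -0.02] m [-0.04  -0.116  0.037]
shift [0.2202 0.1038 0.0528] turn -1.2903
```

Call:
servo_tool([
  [100,0.04,0.019,0.0,-0.17],
  [100,0.09,0.043,0.0,-0.35],
  [100,0.14,0.066,0.0,-0.53],
  [100,0.18,0.085,0.0,-0.71],
  [100,0.21,0.099,0.01,-0.88],
])

```text
time_s: 1.65
tool_pos: [0.5692, -0.2664, 0.2435]
tool_rot: [179.9, 0.1, 120.1]
force: [-1.0, -0.8, -0.8]
grip_width: 0.0871
```

```bash
python3 -c "
from h import *
go([.5755,-.2585,.20],143.5)"
```

```text
t 1.65 q [ 47.5  17.7 -31.1  83.9   9.2  80.8  46.2] pos [ 0.5692 -0.2664  0.2435] rot [1.7990e+02 9.0000e-02 1.2013e+02] w 0.0871 f [-0.95 -0.78 -0.84] m [-0.005 -0.111  0.056]
shift [0.0037 0.0094 0.0435] turn -0.4079
```

Call:
servo_tool([
  [100,0.001,0.005,0.02,-0.14],
  [100,0.003,0.009,0.05,-0.28],
  [100,0.0037,0.0094,0.08,-0.408],
  [100,0.0037,0.0094,0.09,-0.408],
  [100,0.0037,0.0094,0.09,-0.408],
])

```text
time_s: 2.28
tool_pos: [0.5733, -0.2608, 0.1524]
tool_rot: [-180.0, -0.0, 142.9]
force: [0.5, -0.5, 0.9]
grip_width: 0.0872
```

```bash
python3 - <<'E'
from h import *
go([.5755,-.2585,.094],143.5)
cr=lambda im,u,v,s=45:cv2.resize(im[v-s:v+s,u-s:u+s],(400,400),interpolation=cv2.INTER_CUBIC)
a=imaging.read_camera("top");b=imaging.read_camera("side")
o=monitor.get_obs()
print(proj(a,o["tool_pos"]),proj(b,o["tool_pos"]))
for n in("top","side"):
    print(n,pinpoint(n,"clamp_grip"))
cv2.imwrite("pics/crop1.png",np.hstack([cr(a["frame"],395,205),cr(b["frame"],325,150)]))
E
```

```text
t 2.275 q [ 49.   21.7 -33.9  90.4  12.5  71.8  65.9] pos [ 0.5733 -0.2608  0.1524] rot [-1.7999e+02 -4.0000e-02  1.4292e+02] w 0.0872 f [ 0.54 -0.51  0.87] m [ 0.003 -0.149 -0.001]
shift [-0.0004  0.0032  0.0584] turn -0.0102
[403.01429577 201.45531225] [325.66243469 135.15541143]
top []
side [{'at': [325.0, 152.0], 'confidence': 0.76}]
```

View pics/crop1.png

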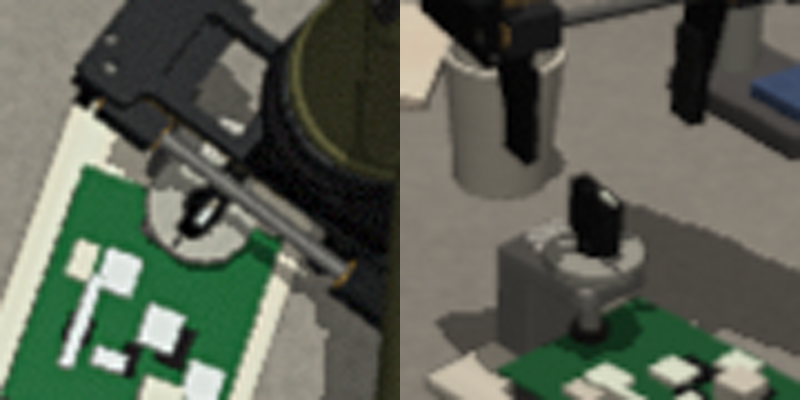

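```bash
python3 - <<'E'
from h import *
o=monitor.get_obs(); T=o["tool_pos"]; R=Ro.from_euler('xyz',o["tool_rot"],degrees=True).as_matrix()
print(o["time_s"],T)
for n in("side","top"):
    c=imaging.read_camera(n); d=c["depth"]; v,u=np.nonzero(d>0); dd=d[v,u]; K=c["K"]
    p=np.stack([(u-K[0,2])*dd/K[0,0],(v-K[1,2])*dd/K[1,1],dd,np.ones_like(dd)]); w=(c["world_from_camera"]@p)[:3].T
    q=(w-T)@R  # tool coords
    for s in(1,-1):
        k=(abs(q[:,0])<.03)&(s*q[:,1]>.03)&(s*q[:,1]<.075)&(q[:,2]>-.03)&(q[:,2]<.012)
        if k.sum()>5: print(n,s,k.sum(),'min',np.percentile(q[k],3,axis=0).round(4),'max',np.percentile(q[k],97,axis=0).round(4))
    k=(np.hypot(q[:,0],q[:,1])<.03)&(w[:,2]>.1195)&(w[:,2]<.128)
    t=q[k]; print(n,'wing top',k.sum(),t.min(0).round(4),t.max(0).round(4),t.mean(0).round(4), cv2.minAreaRect(t[:,:2].astype(np.float32)*1000))
E
```

```text
2.475 [ 0.57432549 -0.26099676  0.15409955]
side 1 83 min [-0.008   0.0441 -0.0291] max [ 0.0137  0.054  -0.0042]
side -1 95 min [-0.0083 -0.0524 -0.0291] max [ 0.0135 -0.0422 -0.0023]
side wing top 58 [-0.0168 -0.0026  0.027 ] [0.0211 0.0098 0.034 ] [0.0037 0.0042 0.0305] ((2.1930198669433594, 3.763256072998047), (12.31754207611084, 37.9974250793457), 89.2475357055664)
top -1 14 min [-0.0057 -0.0528 -0.0275] max [ 0.0099 -0.0447 -0.0004]
top wing top 68 [-0.0189 -0.0044  0.0272] [0.018  0.0072 0.0342] [0.0022 0.0016 0.031 ] ((-0.3597984313964844, 1.6199455261230469), (11.075048446655273, 36.9138298034668), 87.37190246582031)
```

Call:
servo_tool([
  [100,-0.0005,0.0025,0.01,0],
  [100,-0.0005,0.0025,0.025,0],
  [100,-0.0005,0.0025,0.042,0],
  [100,-0.0005,0.0025,0.055,0],
  [100,-0.0005,0.0025,0.058,0],
])

```text
time_s: 3.2
tool_pos: [0.5745, -0.2586, 0.0927]
tool_rot: [-180.0, -0.1, 143.1]
force: [1.0, -0.6, 0.4]
grip_width: 0.0868
```

```bash
python3 - <<'E'
from h import *
go([.5755,-.2585,.094],143.5)
cr=lambda im,u,v,s=45:cv2.resize(im[v-s:v+s,u-s:u+s],(500,500),interpolation=cv2.INTER_CUBIC)
b=imaging.read_camera("side")
cv2.imwrite("pics/crop2.png",cr(b["frame"],325,155))
E
```

```text
t 3.2 q [ 48.1  24.8 -33.1  93.7  14.5  66.   64.5] pos [ 0.5745 -0.2586  0.0927] rot [-1.7997e+02 -1.5000e-01  1.4306e+02] w 0.0868 f [ 0.97 -0.64  0.44] m [-0.027 -0.091 -0.03 ]
shift [-0.0008  0.0007 -0.0013] turn -0.0077
```

View pics/crop2.png

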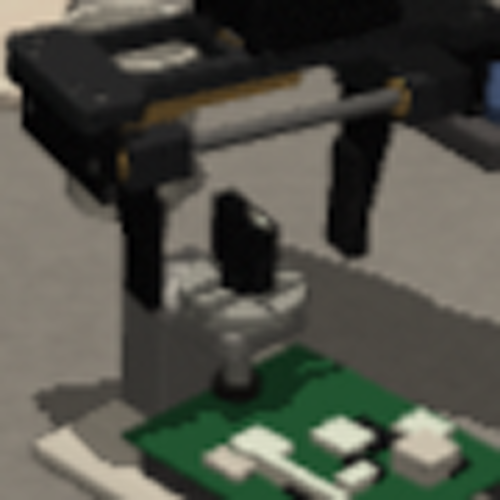

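The fingers straddle the wing, with the knob midway between the tips at about (245, 245) in the crop. I'll close gently.

Call:
servo_tool([
  [50,0,0,-0.001,0],
  [20,0,0,-0.001,0],
  [0,0,0,-0.001,0],
  [0,0,0,-0.001,0],
  [0,0,0,-0.001,0],
], grip_force=8)

```text
time_s: 3.88
tool_pos: [0.5754, -0.259, 0.0957]
tool_rot: [-180.0, 0.0, 143.1]
force: [-0.1, -0.2, -0.7]
grip_width: 0.045
```

```bash
cat >> h.py <<'E'
def cap(name,box=((395,205),(325,155)),s=40):
    cr=lambda im,u,v:cv2.resize(im[max(v-s,0):v+s,u-s:u+s],(400,400),interpolation=cv2.INTER_CUBIC)
    a=imaging.read_camera("top");o1=monitor.get_obs();b=imaging.read_camera("side")
    cv2.imwrite(name,np.hstack([cr(a["frame"],*box[0]),cr(b["frame"],*box[1])])); return a,b
def avg(n=4):
    L=[]
    for i in range(n):
        imaging.read_camera("side"); o=monitor.get_obs(); L.append(np.r_[o["force"],o["wrist_torque"]])
    L=np.array(L); print('avg f,m',L.mean(0).round(3),'sd',L.std(0).round(3))
E
python3 - <<'E'
from h import *
avg(4)
go([.5755,-.2585,.094],143.5)
E
```

```text
avg f,m [-0.148 -0.225 -0.22   0.049 -0.147 -0.003] sd [0.373 0.309 0.358 0.036 0.009 0.028]
t 4.075 q [ 48.1  24.7 -33.1  93.6  14.5  66.1  64.5] pos [ 0.5753 -0.2589  0.0955] rot [-179.99   -0.    143.06] w 0.0294 f [-0.25 -0.02 -0.15] m [-0.006 -0.139 -0.022]
shift [0.0001 0.0004 0.0015] turn -0.0078
```

Call:
servo_tool([
  [0,0,0,0.0,0],
  [0,0,0,0,0],
  [0,0,0,0,0],
  [0,0,0,0,0],
], grip_force=8)

```text
time_s: 4.58
tool_pos: [0.5755, -0.2587, 0.0955]
tool_rot: [180.0, 0.0, 143.1]
force: [0.2, 0.5, -1.1]
grip_width: 0.012
```

```bash
python3 - <<'E'
from h import *
avg(4)
go([.5755,-.2585,.094],143.5)
E
```

```text
avg f,m [ 0.872  0.54  -0.252  0.21  -0.33   0.001] sd [0.21  0.357 0.539 0.031 0.024 0.008]
t 4.775 q [ 48.1  24.7 -33.1  93.6  14.4  66.1  64.5] pos [ 0.5755 -0.2587  0.0956] rot [1.7998e+02 1.0000e-02 1.4307e+02] w 0.0124 f [ 1.01  0.72 -1.08] m [ 0.171 -0.319  0.001]
shift [0.0002 0.0001 0.0016] turn -0.0076
```

Call:
servo_tool([
  [0,0,0.0003,0.0,0],
  [0,0,0.0003,0,0],
  [0,0,0.0003,0,0.0],
], grip_force=30)

```text
time_s: 5.15
tool_pos: [0.5756, -0.2587, 0.0955]
tool_rot: [-180.0, 0.0, 143.1]
force: [1.6, 0.1, -0.1]
grip_width: 0.0121
```

```bash
python3 - <<'E'
from h import *
avg(4)
go([.5755,-.2585,.094],143.1)
E
```

```text
avg f,m [ 0.591  0.641 -0.297  0.191 -0.307 -0.005] sd [0.242 0.592 0.612 0.029 0.017 0.011]
t 5.35 q [ 48.1  24.7 -33.1  93.6  14.5  66.1  64.5] pos [ 0.5756 -0.2587  0.0955] rot [-180.      0.    143.06] w 0.0119 f [ 0.4   0.68 -0.95] m [ 0.161 -0.308  0.011]
shift [0.0002 0.0001 0.0015] turn -0.0007
```

Call:
servo_tool([
  [0,0,0,0,0.05],
  [0,0,0,0,0.1],
  [0,0,0,0,0.1],
])

```text
time_s: 5.72
tool_pos: [0.5756, -0.2586, 0.0956]
tool_rot: [180.0, 0.0, 137.4]
force: [1.9, 0.3, -0.4]
grip_width: 0.0118
```

```bash
python3 - <<'E'
from h import *
avg(4)
go([.5755,-.2585,.094],143.1)
E
```

```text
avg f,m [ 1.239  0.686 -0.176  0.242 -0.38  -0.041] sd [0.406 0.412 0.392 0.034 0.011 0.035]
t 5.925 q [ 47.3  24.5 -32.1  93.6  14.   66.   59.1] pos [ 0.5756 -0.2586  0.0955] rot [179.99   0.   137.36] w 0.0119 f [ 1.75  0.73 -0.34] m [ 0.253 -0.364  0.009]
shift [ 0.0002 -0.      0.0015] turn -0.1001
```

Call:
servo_tool([
  [0,0,0,0,0.035],
  [0,0,0,0,0.07],
  [0,0,0,0,0.1],
])

```text
time_s: 6.3
tool_pos: [0.5757, -0.2585, 0.0956]
tool_rot: [180.0, 0.0, 131.5]
force: [1.6, 0.5, -1.0]
grip_width: 0.0119
```

```bash
python3 - <<'E'
from h import *
print(monitor.get_obs()["wrist_torque"])
avg(5)
go([.5755,-.2585,.094],143.1)
E
```

```text
[ 0.28064256 -0.48177895  0.07469995]
avg f,m [ 1.958  0.965 -0.733  0.32  -0.496 -0.047] sd [0.363 0.4   0.481 0.021 0.037 0.042]
t 6.55 q [ 46.5  24.3 -31.1  93.6  13.4  65.9  53.7] pos [ 0.5757 -0.2585  0.0956] rot [1.7999e+02 1.0000e-02 1.3161e+02] w 0.0119 f [ 1.55  0.69 -1.35] m [ 0.339 -0.506  0.011]
shift [ 0.0002 -0.0001  0.0016] turn -0.2006
```

Call:
servo_tool([
  [0,0,0,0,0.025],
  [0,0,0,0,0.05],
  [0,0,0,0,0.075],
  [0,0,0,0,0.1],
])

```text
time_s: 7.05
tool_pos: [0.5758, -0.2585, 0.0956]
tool_rot: [180.0, 0.0, 125.8]
force: [2.4, 1.4, -0.7]
grip_width: 0.0118
```

```bash
cat >> h.py <<'E'
def ser(n=4,cam="side"):
    o=monitor.get_obs(); L=[(o["wrist_torque"][2],o["effort"][6],o["tool_rot"][2])]
    for i in range(n):
        imaging.read_camera(cam); o=monitor.get_obs(); L.append((o["wrist_torque"][2],o["effort"][6],o["tool_rot"][2]))
    print(np.array(L).round(3).T)
E
python3 - <<'E'
from h import *
ser(3)
go([.5755,-.2585,.094],143.1)
a,b=cap("pics/c3.png")
E
```

```text
[[ 5.40000e-02  2.00000e-03 -3.40000e-02 -6.90000e-02]
 [ 1.54000e-01 -2.30000e-02 -9.10000e-02 -6.00000e-03]
 [ 1.25784e+02  1.25746e+02  1.25828e+02  1.25862e+02]]
t 7.2 q [ 45.8  24.1 -30.1  93.6  13.   65.8  48.3] pos [ 0.5758 -0.2585  0.0956] rot [1.7998e+02 1.0000e-02 1.2586e+02] w 0.0121 f [ 2.92  1.76 -1.49] m [ 0.474 -0.8   -0.069]
shift [ 0.0002 -0.0002  0.0016] turn -0.3009
```

View pics/c3.png

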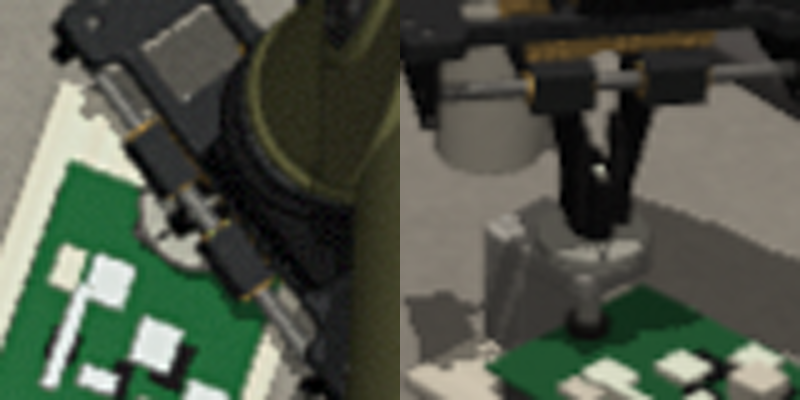

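Both views show the tick still in line with the wing, at about (155, 232) in the top crop and (597, 250) in the side crop. The screw is turning with the knob. I'll continue in small steps and read the torque while it moves.

Call:
servo_tool([
  [0,0,0.0006,0,0.025],
  [0,0,0.0006,0,0.05],
  [0,0,0.0006,0,0.08],
])

```text
time_s: 7.68
tool_pos: [0.5758, -0.2585, 0.0955]
tool_rot: [-180.0, -0.0, 121.2]
force: [2.6, 2.0, 0.0]
grip_width: 0.0116
```

```bash
python3 - <<'E'
from h import *
ser(1)
go([.5755,-.2585,.094],143.1)
E
```

```text
[[ 5.70000e-02  1.10000e-02]
 [ 2.11000e-01 -1.40000e-02]
 [ 1.21163e+02  1.21116e+02]]
t 7.725 q [ 45.1  23.9 -29.3  93.6  12.6  65.8  43.8] pos [ 0.5759 -0.2584  0.0955] rot [-179.98   -0.    121.12] w 0.0117 f [ 1.81  3.09 -1.25] m [ 0.44  -0.428  0.011]
shift [ 0.0001 -0.0004  0.0015] turn -0.3837
```

Call:
servo_tool([
  [0,0,0,0,0.025],
  [0,0,0,0,0.05],
  [0,0,0,0,0.08],
])

```text
time_s: 8.1
tool_pos: [0.5759, -0.2584, 0.0955]
tool_rot: [-180.0, 0.0, 116.6]
force: [1.6, 1.9, -0.9]
grip_width: 0.0117
```

```bash
python3 - <<'E'
from h import *
ser(1)
go([.5755,-.2585,.094],143.1)
a,b=cap("pics/c4.png")
E
```

```text
[[-1.10000e-02  1.80000e-02]
 [ 2.12000e-01 -1.30000e-02]
 [ 1.16591e+02  1.16535e+02]]
t 8.15 q [ 44.5  23.8 -28.5  93.6  12.2  65.7  39.5] pos [ 0.576  -0.2584  0.0955] rot [-179.99    0.    116.53] w 0.0118 f [ 1.27  1.62 -0.79] m [ 0.436 -0.395  0.018]
shift [ 0.0001 -0.0005  0.0015] turn -0.4636
```

View pics/c4.png

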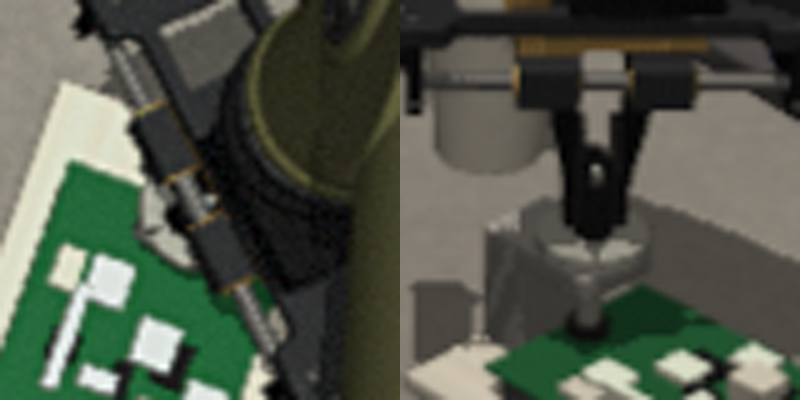

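The tick is still following the knob, now at about (147, 228) in the top crop and (590, 256) in the side crop. The torque is still low, so I'll continue.

Call:
servo_tool([
  [0,0,0,0,0.025],
  [0,0,0,0,0.05],
  [0,0,0,0,0.08],
])

```text
time_s: 8.62
tool_pos: [0.5761, -0.2583, 0.0956]
tool_rot: [-180.0, 0.0, 112.0]
force: [0.3, 2.3, -0.4]
grip_width: 0.0119
```

```bash
python3 - <<'E'
from h import *
ser(2)
go([.5755,-.2585,.094],143.1)
E
```

```text
[[ 2.10000e-02 -2.20000e-02 -9.50000e-02]
 [ 2.13000e-01 -1.30000e-02 -1.11000e-01]
 [ 1.12005e+02  1.11958e+02  1.12058e+02]]
t 8.725 q [ 43.9  23.6 -27.8  93.7  11.9  65.6  35.3] pos [ 0.5761 -0.2584  0.0956] rot [-1.8000e+02  1.0000e-02  1.1206e+02] w 0.012 f [ 0.27  1.46 -0.35] m [ 0.41  -0.429 -0.095]
shift [ 0.0001 -0.0006  0.0016] turn -0.5418
```

Call:
servo_tool([
  [0,0,0,0,0.025],
  [0,0,0,0,0.05],
  [0,0,0,0,0.08],
])

```text
time_s: 9.1
tool_pos: [0.5761, -0.2583, 0.0955]
tool_rot: [180.0, 0.0, 107.4]
force: [0.6, 2.1, -0.2]
grip_width: 0.0116
```

```bash
python3 - <<'E'
from h import *
ser(2)
go([.5755,-.2585,.094],143.1)
a,b=cap("pics/c5.png")
E
```

```text
[[ 6.40000e-02 -3.30000e-02 -1.28000e-01]
 [ 2.12000e-01 -1.30000e-02 -1.12000e-01]
 [ 1.07425e+02  1.07377e+02  1.07474e+02]]
t 9.2 q [ 43.3  23.5 -27.   93.7  11.5  65.6  30.9] pos [ 0.5761 -0.2584  0.0956] rot [1.8000e+02 1.0000e-02 1.0747e+02] w 0.0118 f [ 0.89  2.29 -0.38] m [ 0.362 -0.514 -0.128]
shift [ 0.     -0.0006  0.0016] turn -0.6218
```

View pics/c5.png

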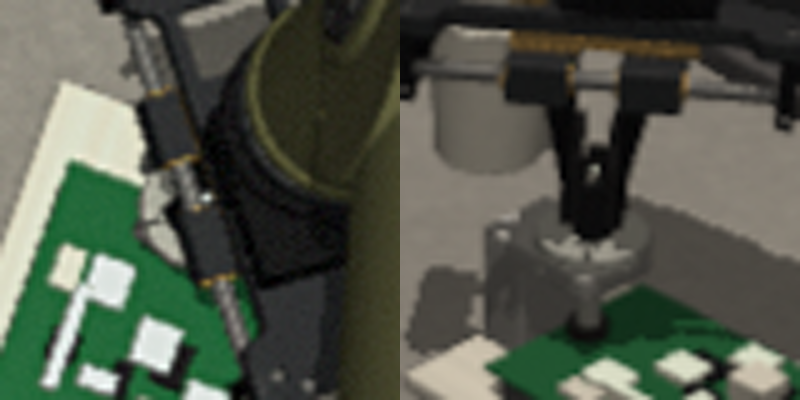

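Call:
servo_tool([
  [0,0,0,0,0.025],
  [0,0,0,0,0.05],
  [0,0,0,0,0.08],
])

```text
time_s: 9.68
tool_pos: [0.5762, -0.2583, 0.0956]
tool_rot: [180.0, 0.0, 102.8]
force: [1.4, 1.7, -1.1]
grip_width: 0.0118
```

```bash
python3 - <<'E'
from h import *
ser(2)
go([.5755,-.2585,.094],143.1)
a,b=cap("pics/c6.png")
ims=[cv2.imread(f"pics/c{i}.png")[180:320,530:670] for i in(3,4,5,6)]
cv2.imwrite("pics/seq6.png",cv2.resize(np.hstack(ims),(800,200)))
ims=[cv2.imread(f"pics/c{i}.png")[150:290,110:250] for i in(3,4,5,6)]
cv2.imwrite("pics/seq6t.png",cv2.resize(np.hstack(ims),(800,200)))
E
python3 -c "
import cv2,numpy as np
cv2.imwrite('pics/seq6b.png',np.vstack([cv2.imread('pics/seq6.png'),cv2.imread('pics/seq6t.png')]))"
```

```text
[[ 4.10000e-02 -9.00000e-03 -2.60000e-02]
 [ 2.12000e-01 -1.40000e-02 -1.12000e-01]
 [ 1.02843e+02  1.02790e+02  1.02894e+02]]
t 9.775 q [ 42.7  23.4 -26.2  93.7  11.1  65.5  26.6] pos [ 0.5762 -0.2583  0.0956] rot [1.7999e+02 1.0000e-02 1.0289e+02] w 0.012 f [ 2.27  1.47 -1.04] m [ 0.364 -0.654 -0.026]
shift [-0.     -0.0007  0.0016] turn -0.7017
```

View pics/seq6b.png

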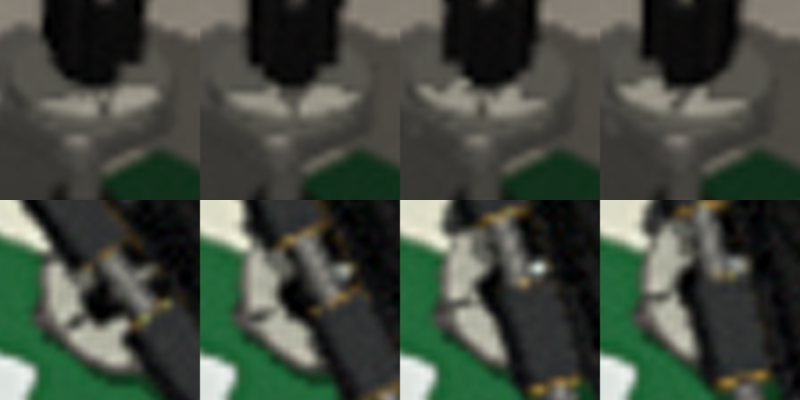

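The tick is clearly visible in both rows of the strip and keeps turning with the knob, so there is no slip yet at 0.70 rad.

Call:
servo_tool([
  [0,0,0,0,0.025],
  [0,0,0,0,0.05],
  [0,0,0,0,0.08],
])

```text
time_s: 10.25
tool_pos: [0.5763, -0.2583, 0.0956]
tool_rot: [180.0, 0.0, 98.3]
force: [2.3, 1.8, -1.6]
grip_width: 0.0117
```

```bash
python3 - <<'E'
from h import *
ser(2)
go([.5755,-.2585,.094],143.1)
a,b=cap("pics/c7.png")
E
```

```text
[[ 7.2000e-02  1.0000e-02 -3.0000e-02]
 [ 2.1100e-01 -1.5000e-02 -1.1400e-01]
 [ 9.8261e+01  9.8211e+01  9.8311e+01]]
t 10.35 q [ 42.1  23.3 -25.5  93.7  10.8  65.4  22.3] pos [ 0.5763 -0.2583  0.0956] rot [1.7998e+02 1.0000e-02 9.8310e+01] w 0.0118 f [ 3.65  0.54 -1.69] m [ 0.405 -0.885 -0.03 ]
shift [-0.0001 -0.0008  0.0016] turn -0.7817
```

Call:
servo_tool([
  [0,0,0,0,0.025],
  [0,0,0,0,0.05],
  [0,0,0,0,0.08],
])

```text
time_s: 10.82
tool_pos: [0.5764, -0.2583, 0.0956]
tool_rot: [180.0, 0.0, 93.7]
force: [4.7, 2.7, -1.7]
grip_width: 0.0119
```

```bash
cat >> h.py <<'E'
def strip(ids,out):
    A=[cv2.imread(f"pics/c{i}.png")[180:320,530:670] for i in ids]; B=[cv2.imread(f"pics/c{i}.png")[150:290,110:250] for i in ids]
    w=200*len(ids); cv2.imwrite(out,np.vstack([cv2.resize(np.hstack(A),(w,200)),cv2.resize(np.hstack(B),(w,200))]))
E
python3 - <<'E'
from h import *
ser(2)
go([.5755,-.2585,.094],143.1)
a,b=cap("pics/c8.png")
strip((5,6,7,8),"pics/seq8.png")
E
```

```text
[[ 2.3000e-02 -1.1000e-02 -6.3000e-02]
 [ 2.1000e-01 -1.6000e-02 -1.1500e-01]
 [ 9.3675e+01  9.3623e+01  9.3731e+01]]
t 10.925 q [ 41.5  23.1 -24.7  93.8  10.4  65.4  17.9] pos [ 0.5763 -0.2583  0.0956] rot [1.7997e+02 1.0000e-02 9.3730e+01] w 0.0119 f [ 4.96  1.45 -2.59] m [ 0.336 -1.175 -0.063]
shift [-0.0002 -0.0009  0.0016] turn -0.8616
```

View pics/seq8.png

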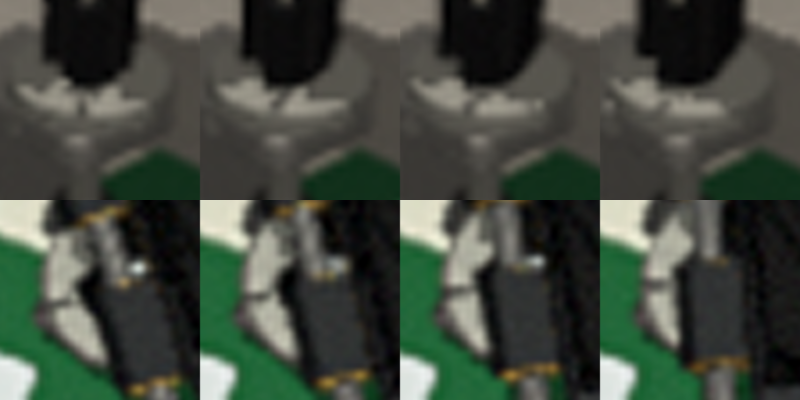

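Call:
servo_tool([
  [0,0,0.0007,0,0.025],
  [0,0,0.0007,0,0.05],
  [0,0,0.0007,0,0.08],
])

```text
time_s: 11.4
tool_pos: [0.5765, -0.2583, 0.0955]
tool_rot: [-180.0, 0.0, 89.1]
force: [1.8, 1.9, 0.4]
grip_width: 0.012
```

```bash
python3 - <<'E'
from h import *
ser(2)
go([.5755,-.2585,.094],143.1)
a,b=cap("pics/c9.png")
np.savez("top9.npz",**a);np.savez("side9.npz",**b)
strip((6,7,8,9),"pics/seq9.png")
# overlay expected tick for current yaw
E
```

```text
[[ 1.7400e-01  1.3300e-01  2.5000e-02]
 [ 9.9000e-02 -1.2700e-01 -2.1200e-01]
 [ 8.9102e+01  8.9046e+01  8.9150e+01]]
t 11.5 q [ 40.9  23.1 -23.9  93.7  10.1  65.4  13.6] pos [ 0.5765 -0.2583  0.0956] rot [-1.7997e+02  1.0000e-02  8.9150e+01] w 0.0118 f [ 3.52  1.9  -0.16] m [ 0.432 -0.591  0.025]
shift [-0.0003 -0.001   0.0016] turn -0.9416
```

View pics/seq9.png

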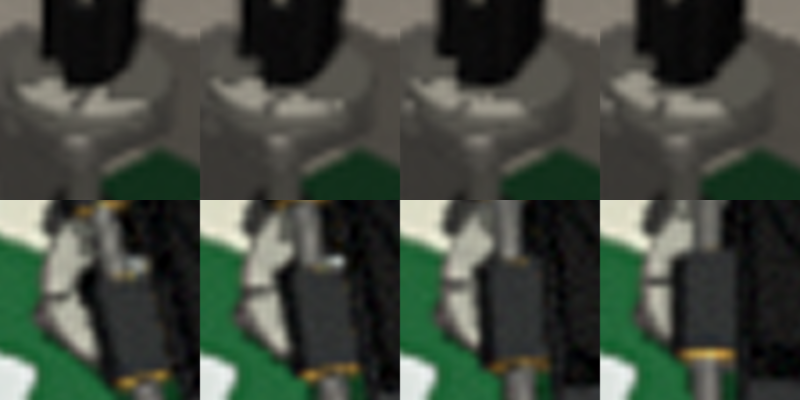

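The torque signature changed in this step. Mz is about 0.17, and the wrist effort shifted by 0.11, which matches 0.15 − 0.04. The stop was reached between 0.86 and 0.94 rad of turn. For about 1.5 clicks (0.26 rad slip) I need a total of about 1.16 rad, so 0.22 more.

Call:
servo_tool([
  [0,0,0,0,0.025],
  [0,0,0,0,0.05],
  [0,0,0,0,0.08],
])

```text
time_s: 11.98
tool_pos: [0.5766, -0.2583, 0.0955]
tool_rot: [-180.0, 0.0, 84.5]
force: [1.6, 1.5, -0.2]
grip_width: 0.0115
```

```bash
python3 - <<'E'
from h import *
ser(2)
go([.5755,-.2585,.094],143.1)
a,b=cap("pics/c10.png")
strip((7,8,9,10),"pics/seq10.png")
E
```

```text
[[ 1.4600e-01  1.4800e-01  3.8000e-02]
 [ 1.0300e-01 -1.2500e-01 -2.0900e-01]
 [ 8.4505e+01  8.4452e+01  8.4556e+01]]
t 12.075 q [ 40.3  23.  -23.2  93.7   9.7  65.3   9.2] pos [ 0.5766 -0.2583  0.0955] rot [-1.7998e+02  1.0000e-02  8.4560e+01] w 0.0119 f [ 0.81  2.79 -0.67] m [ 0.435 -0.365  0.038]
shift [-0.0003 -0.001   0.0015] turn -1.0218
```

View pics/seq10.png

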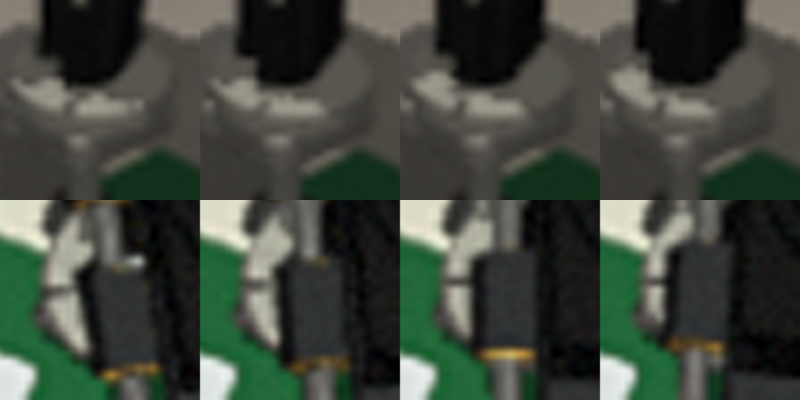

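The tick stays put between the last two frames, so the knob is now slipping. I'll turn the remaining 0.14 rad and stop.

Call:
servo_tool([
  [0,0,0,0,0.025],
  [0,0,0,0,0.05],
  [0,0,0,0,0.08],
  [0,0,0,0,0.11],
  [0,0,0,0,0.14],
])

```text
time_s: 12.8
tool_pos: [0.5767, -0.2583, 0.0955]
tool_rot: [-180.0, 0.0, 76.5]
force: [1.6, 2.3, 0.3]
grip_width: 0.0114
```

```bash
python3 - <<'E'
from h import *
ser(2)
go([.5755,-.2585,.094],143.1)
E
```

```text
[[ 0.113  0.113  0.08 ]
 [ 0.086 -0.13  -0.209]
 [76.474 76.431 76.537]]
t 12.9 q [ 39.2  22.8 -21.8  93.8   9.1  65.2   1.6] pos [ 0.5767 -0.2583  0.0955] rot [-1.800e+02  1.000e-02  7.654e+01] w 0.0116 f [0.72 2.48 0.44] m [ 0.496 -0.339  0.08 ]
shift [-0.0005 -0.0012  0.0015] turn -1.1617
```

Call:
servo_tool([
  [30,0,0,0,0],
  [60,0,0,0,0],
  [80,0,0,0,0],
  [80,0,0,0,0],
  [80,0,0,0,0],
])

```text
time_s: 13.52
tool_pos: [0.5767, -0.2584, 0.0955]
tool_rot: [-180.0, 0.0, 76.6]
force: [0.0, 0.0, -0.3]
grip_width: 0.0537
```

Call:
servo_tool([
  [80,0,0,-0.005,0],
  [80,0,0,-0.02,0],
  [80,0,0,-0.05,0],
  [80,0,0,-0.09,0],
  [80,0,0,-0.13,0],
])

```text
time_s: 14.15
tool_pos: [0.5769, -0.2582, 0.2281]
tool_rot: [179.9, 0.0, 76.6]
force: [1.1, -1.1, -0.5]
grip_width: 0.0699
```

```bash
python3 - <<'E'
from h import *
go([.5755,-.2585,.2],143.1)
a,b=cap("pics/c11.png")
E
```

```text
t 14.15 q [ 39.8  17.4 -22.6  84.9   6.8  78.9   3.4] pos [ 0.5769 -0.2582  0.2281] rot [1.7993e+02 2.0000e-02 7.6600e+01] w 0.0699 f [ 1.15 -1.09 -0.54] m [-0.056 -0.1   -0.003]
shift [-0.0006 -0.0013  0.0281] turn -1.1606
```

View pics/c11.png

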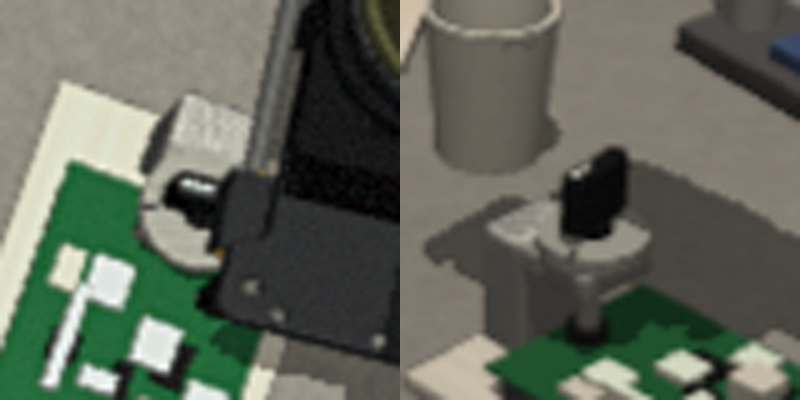

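Call:
servo_tool([
  [80,-0.03,0,-0.02,0],
  [80,-0.07,0,-0.04,0],
  [80,-0.11,0,-0.04,0],
  [80,-0.15,0,-0.04,0],
  [80,-0.17,0,-0.04,0],
])

```text
time_s: 14.88
tool_pos: [0.5359, -0.4263, 0.2655]
tool_rot: [-180.0, 0.1, 76.4]
force: [0.4, -0.5, -0.1]
grip_width: 0.0696
```

```bash
python3 - <<'E'
from h import *
a,b=cap("pics/c12.png",s=25)
np.savez("top12.npz",**a);np.savez("side12.npz",**b)
for n,c in(("top",a),("side",b)):
    d=c["depth"]; v,u=np.nonzero(d>0); dd=d[v,u]; K=c["K"]
    p=np.stack([(u-K[0,2])*dd/K[0,0],(v-K[1,2])*dd/K[1,1],dd,np.ones_like(dd)]); w=(c["world_from_camera"]@p)[:3].T
    k=(np.hypot(w[:,0]-.576,w[:,1]+.258)<.035)&(w[:,2]>.117)&(w[:,2]<.13)
    t=w[k]; m=t[:,:2].mean(0); V=np.linalg.svd(t[:,:2]-m)[2]
    print(n,k.sum(),m,np.degrees(np.arctan2(V[0,1],V[0,0]))%180)
cv2.imwrite("pics/top12.png",a["frame"])
E
```

```text
top 110 [ 0.57604766 -0.26048331] 77.61214364539074
side 72 [ 0.57406323 -0.25509309] 74.9036648705083
```

View pics/c12.png

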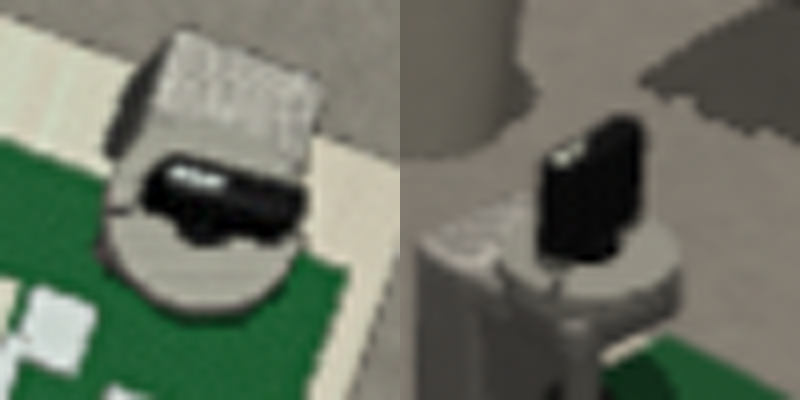

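View pics/top12.png

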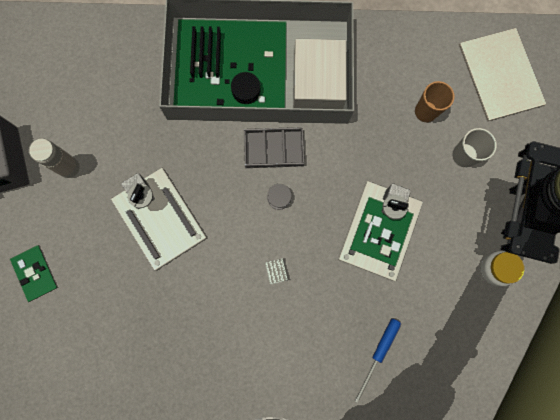

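```bash
python3 - <<'E'
from h import *
for n,px,ax in(("top",(384.75,206.25),(.5760,-.2605)),("side",(319,165.6),(.5744,-.2557))):
    c=np.load(n+"12.npz"); p=ray_z(c,*px,.087)[:2]-ax; print(n,p,np.hypot(*p),np.degrees(np.arctan2(p[1],p[0])))
E
```

```text
top [-1.78414259e-05  2.20092017e-02] 0.022009208925037684 90.04644594550939
side [0.00183819 0.02027083] 0.020353999942457613 84.81851425536175
```

```bash
python3 - <<'E'
from h import *
for tag,lo,hi in(("0",115,170),("12",60,115)):
  for n,ax in(("top",(.5760,-.2605)),("side",(.5744,-.2557))):
    c=np.load(n+tag+".npz"); g=c["frame"].astype(np.float32).mean(2)
    th=np.radians(np.arange(lo,hi,1)); r=np.arange(.021,.0265,.0005)
    m=np.array([[proj(c,np.array([ax[0]+q*np.cos(t),ax[1]+q*np.sin(t),.087])) for q in r] for t in th],np.float32)
    im=cv2.remap(g,m[...,0],m[...,1],cv2.INTER_LINEAR).mean(1)
    base=np.median(im); w=np.clip(base-im-10,0,None); i=im.argmin(); s=slice(max(i-8,0),i+9)
    print(n+tag,'min at',lo+i,'centroid',(np.degrees(th[s])*w[s]).sum()/w[s].sum(), im[::3].round(0))
E
```

```text
top0 min at 144 centroid 143.70567971988794 [143. 142. 141. 142. 146. 146. 146. 139. 118.  95.  92. 114. 138. 145.
 145. 146. 147. 146. 145.]
side0 min at 149 centroid 148.73349572554844 [102. 101. 101. 101. 101. 101. 101.  99.  97.  93.  88.  85.  86.  90.
  95.  98.  99.  98.  97.]
top12 min at 89 centroid 88.04816979411243 [148. 146. 148. 150. 150. 149. 147. 132. 114.  87.  86. 121. 139. 145.
 148. 148. 147. 146. 144.]
side12 min at 87 centroid 86.54036134449788 [106. 106. 107. 107. 107. 103.  96.  88.  79.  74.  80.  92. 100. 104.
 105. 106. 106. 106. 105.]
```

```bash
python3 - <<'E'
from h import *
for tag,lo,hi in(("0",115,170),("9",68,115),("12",60,115)):
  for n,ax in(("top",(.5760,-.2605)),("side",(.5744,-.2557))):
    c=np.load(n+tag+".npz"); g=c["frame"].astype(np.float32).mean(2)
    th=np.radians(np.arange(lo,hi,1)); r=np.arange(.022,.0265,.0005)
    m=np.array([[proj(c,np.array([ax[0]+q*np.cos(t),ax[1]+q*np.sin(t),.087])) for q in r] for t in th],np.float32)
    im=cv2.remap(g,m[...,0],m[...,1],cv2.INTER_LINEAR).mean(1)
    print(n+tag,lo,im[::3].round(0))
# wing angle by rectangle model fit, top-face plane z=.123
from scipy.optimize import minimize
for tag,a0 in(("0",143),("12",76.6)):
    c=np.load("top"+tag+".npz"); d=c["depth"]; v,u=np.nonzero(d>0); dd=d[v,u]; K=c["K"]
    p=np.stack([(u-K[0,2])*dd/K[0,0],(v-K[1,2])*dd/K[1,1],dd,np.ones_like(dd)]); w=(c["world_from_camera"]@p)[:3].T
    k=(np.hypot(w[:,0]-.576,w[:,1]+.26)<.035)&(w[:,2]>.1195)&(w[:,2]<.13); t=w[k][:,:2]
    for _ in range(1):
        mm=t.mean(0);V=np.linalg.svd(t-mm)[2]
    print(tag,len(t),np.degrees(np.arctan2(V[0,1],V[0,0]))%180,cv2.minAreaRect(t.astype(np.float32)*1000))
    # white line centroid
    f=c["frame"].astype(int)[v,u][k]; wh=f.min(1)>110; print('white',wh.sum(),np.degrees(np.arctan2(*(w[k][wh][:,:2].mean(0)-mm)[::-1])))
E
```

```text
top0 115 [142. 140. 138. 139. 143. 144. 144. 138. 119. 100.  94. 115. 137. 143.
 142. 144. 145. 144. 142.]
side0 115 [98. 97. 97. 98. 98. 98. 97. 96. 94. 90. 86. 83. 84. 88. 92. 93. 93. 92.
 91.]
top9 68 [160. 158. 157. 160. 149. 132. 103.  78. 117. 147. 153. 158. 161. 157.
 153. 147.]
side9 68 [108. 108. 106. 102.  95.  86.  79.  79.  89.  99. 104. 106. 108. 109.
 107. 107.]
top12 60 [149. 147. 147. 149. 149. 147. 146. 132. 114.  86.  84. 119. 136. 143.
 146. 146. 145. 143. 141.]
side12 60 [101. 101. 102. 103. 102. 100.  94.  87.  79.  74.  77.  88.  97. 100.
 101. 102. 103. 102. 101.]
0 99 144.0528091800756 ((576.306884765625, -260.8677062988281), (12.148218154907227, 38.57512664794922), 53.29667663574219)
white 9 142.3639789668251
12 97 77.76824664428175 ((576.4159545898438, -261.32366943359375), (39.236083984375, 12.54725456237793), 77.84498596191406)
white 10 64.59641635655927
```

```bash
python3 -c "
from h import *
o=monitor.get_obs();print(o['time_s'],abs(o['joint_velocities']).max(),o['force'])
print(ticket.sign_off())"
```

```text
14.975 2.630408653445578 [0.52213634 0.06003309 0.63677309]
the job is handed in; nothing more can be done
None
```

I tightened the board holder's thumbscrew in one grip, by about 1.16 rad clockwise, then let go and handed the job in at about 15 s. The knob slipped a little over one click by my measurements. The arm was parked clear of everything.

- **Stop reached:** wrist torque rose to 0.15–0.17 N m and the last joint's effort shifted by about 0.11 N m. This happened somewhere between 0.86 and 0.94 rad of turn, and the collar's tick stopped moving in the pictures.
- **Slip past the stop:** I turned a further 0.22 rad after the torque had settled, so the slip should be 0.22–0.30 rad (1.3–1.7 clicks).
- **After letting go:** the tick had not moved, so the screw did not loosen. The empty holder was never approached and looks unchanged in the last top view.

**Checks that disagreed:**
- **Top camera:** it gave a slip of only about 11–12°, against 12.6–17° from torque and turn. That is still above one click.
- **Side camera:** it read about 10° directly from tick to wing. Going by how far the tick moved, it read only 4°. I gave these little weight because that view is coarse and has an offset of a few millimetres.

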